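Clear the hose port and hold its bayonet cap home

TASK

A carton of screws has been left standing on the mouth of the bench's hose port: stack it squarely on top of the other two cartons, and let go of it there. Then fit the blanking cap to the port: lugs through the notches, push it fully in against the spring, twist it a quarter turn clockwise (seen from above) to the stop, and finish while still gripping it, keeping it pressed fully home and turned, so that I can put the locking pin in; do not let go. Leave the column of cartons standing and the other things on the bench where they are.

Things in the scene. Friction and masses are not known exactly. Their poses are not given: they have to be found in the camera images.
- port: hose port, fixed: square dark base plate 110 x 110 x 8 mm, grey round housing 78 mm across, rim 46 mm above the bench, horizontal hose stub on one side out to 72 mm. Origin: housing's axis at bench level. Body x: line through the two notches of its mouth (same after half a turn); the stub points 45 deg clockwise of +x from above, the plate's sides stand at 45 deg to x
- port_mouth (a point): middle of the port's upward mouth, on the axis, 44 mm above the bench, at the top of a steel lip 8 mm thick inside the housing's wall (bore 67 mm). The lip has a round bore of 44 mm and two opposite notches 16 mm wide that reach out to the wall. Below it a sprung turntable takes the cap's foot; dogs on it, 2 mm clear of the lugs, turn it with the cap
- plunger (a joint): how far the turntable is pushed down: 0 (its top 32 mm above the bench) to 0.008 m (bottom stop, top 24 mm above the bench). Spring: 4 N at the start, 11 N at the bottom; it lifts the cap again when not held
- rotor (a joint): how far the turntable is turned clockwise seen from above: 0 (in line with the notches) to 1.45 rad (stop, the quarter turn). A torsion spring turns it back: 0.014 N m at 0, 0.08 N m at the stop
- cap: blanking cap, 0.13 to 0.25 kg, 61 mm tall, standing loose on its plug. Origin: centre of its underside, z up; same after half a turn. Aluminium plug 40 mm across, 21 mm long; two lugs at its foot along +x and -x, 12 mm wide, 8 mm high, tips 28 mm from the axis; flange 60 mm across from z = 21 to 26 mm. Pushed 4 mm or more down on the turntable, the lugs clear the lip and it can turn
- cap_grip (a point): point on the cap's axis, 49 mm above its underside, in its black upright grip bar: 50 mm long (cap x), 14 mm thick (cap y), from the flange (26 mm) to 61 mm above the underside. At the bottom stop the cap's underside is 24 mm above the bench, its flange 1 mm over the lip
- carton_loose: the carton of screws that stands on the port's housing at the start (its underside 46 mm above the bench): closed box 52 x 78 x 40 mm (x, y, z), 0.15 to 0.31 kg. Origin: centre of its underside
- carton_base: lower carton of the column on the bench, closed box 52 x 78 x 40 mm (x, y, z). Origin: centre of its underside
- carton_mid: upper carton of the column, standing on carton_base, the same box 52 x 78 x 40 mm. Origin: centre of its underside, 40 mm above the bench; its top is 80 mm above the bench
- tape_measure: yellow and black tape measure, 72 x 85 x 35 mm, lying on the bench nearer the robot than the port; leave it alone. Origin: underside
- pencil: black pencil 137 mm long, 8 mm thick, lying on the bench nearer the robot than the port; leave it alone. Origin: underside, middle
- glue_bottle: yellow glue bottle, 56 x 62 mm, 186 mm tall, standing behind the port; leave it alone. Origin: centre of its underside
Not all that is in view belongs to the job. What is shaped like the carton_loose but orange is not meant.

How it is judged:
By the outcome, as a careful person would: the job done as asked, in the order asked, and still so for the second after the job is handed in, while the arm keeps its last pose, push and grip.
It also fails if it takes over 66 s, if anything falls off the work surface, if the arm or the gripper's body presses on something with over 40 N, if the wrist force passes 120 N, or if a joint passes its speed limit or range.

ROBOT

A 7-joint arm with a two-finger parallel gripper is mounted at the origin on the work surface; the furniture and walls round the work are solid. World frame = base frame: x ahead of the robot, y to its left, z up, the work surface at z = 0. Lengths are in m, angles in rad, forces in N, time in s.
With the tool pointing down it reaches from about 0.4 to 0.875 m from the base axis. Payload 19.3 kg.
Tool frame: the origin (TCP) lies at the very end of the fingers, on their centre line; the grasp point (between the pads) lies 19 mm behind it; z points along the fingers, y is the line along which they close (so a half turn about z gives the same grasp; the last joint's range is limited). The gripper opens to 85 mm and grips with 20 to 120 N. Pads are 22 mm wide; open, the fingers measure 114 mm over their backs; the gripper's body (76 mm by 85 mm) begins 54 mm behind the grasp point. The pads swing forward as they close: fully open they stand 13 mm farther back than shut.
Start: joints at [1.24, 0.521, -0.036, 1.599, 0.021, 1.021, -0.113], TCP at [0.161, -0.604, 0.231] pointing down, gripper open.
Joint ranges: [-2.91, 2.91], [-0.3, 2.13], [-1.5, 1.42], [0.17, 2.43], [-1.26, 4.41], [0.16, 1.93], [-2.52, 2.52]. Speed limits (rad/s): [1.89, 1.89, 2.39, 2.39, 3.01, 3.01, 3.01].

INTERFACE

Orientations are given as [roll, pitch, yaw] about the fixed x, y, z axes, in that order (R = Rz(yaw) Ry(pitch) Rx(roll)).
In Python, from workcell import bot gives the robot as it stands.
- The arm moves only by the tool carry_out, never from a script. Its argument "rows" is a list that holds one entry, the list of rows, each a list of 4 numbers: the shift along the tool's x, y, z in m, then the turn about the tool's z in degrees. In form: [[[x, y, z, twist], ...]]. A call has 1 to 12 rows; each row is the pose to reach, as a shift and turn from the pose commanded when the call began, along the tool's axes at that moment; what a row does not reach only later rows make up. A row lasts 1/12 s, in which the tool goes at most 41.7 mm and 7.16 degrees, less where a joint would pass 70% of its speed; a pose out of reach is approached as far as the arm can. A call with a gripper value outside its range is refused whole. "grip" is the finger opening in m, from 0 to 0.0854, set as the call begins (left out, the last holds). The fingers move at their own pace and stop on an object; "grip_force" is the grip in N (left out, the last holds). Time passes only in rows, so rows that repeat a pose let the fingers close. It gives the time, the measured TCP pose, the force, the opening and the grip force at its end, in the units of the state.
- bot.observe(): the state, without advancing time (a new reading comes with each control period).
- bot.grab_frame(name): name is "scene" or "top" or "wrist"; returns a dict with "pixels" (384x512x3 uint8, red, green, blue), "K" (3x3 intrinsics, pixels), "pose" (4x4, takes a point from camera to world coordinates). Camera axes: x right, y down, z forward; pixel columns grow to the right and rows downward; lengths in m; the calibration is good to about 2 mm. A picture is of the moment at which its call begins. There is no depth.
- bot.job_done(): hands the job in; it is judged then, once.
Trained networks look in a picture, given as the dict that the camera call returned (one of the last four; its "shot" number tells which), for a name from the list of things; names that differ only in an ending like _2 or _b are one class to them, and where a whole thing is asked for, a point or a joint stands for the part that bears it (a point fixed in the world has none). Each returns a list of dicts, best first, with "conf" (0 to 1); they miss things now and then, are a little off and sometimes report something else, mostly with a low value. They report only what shows in the picture. A call takes as long as a camera call. They do not tell look-alikes from the thing itself.
- bot.look_for(picture, label): "position" ([column, row] in pixels, amid what is visible of it).
- bot.regions_of(picture, label): "region" (384x512 bool, what is visible of it) and "position" ([column, row] in pixels, amid what is visible of it).
- bot.spot_point(picture, label): "position" ([column, row] in pixels: a listed point, or the origin of a listed thing).
The state is a dict: "clock": time; "qpos": joint angles; "qd": joint speeds; "joint_efforts": joint torques, N m; "position": TCP position; "tool_rot": TCP orientation; "force": force on the tool from outside, world axes, zero at the start; "moment": the same for the moment, N m; "grip_width": finger opening in m; "finger_force": force on a finger pad.
Only numpy, scipy, OpenCV 4.12 (cv2) and the standard library are available. Lean on these libraries where they do the work, as an engineer would, in place of code of your own. Each camera call takes 0.05 s, during which the arm holds its last target. There are 200 camera calls.

## Working session

There is one attempt and no reset: what is moved stays moved. The work goes in short steps, Python scripts to look and compute and a tool call to move; the robot and the scene stay as the last step left them, time stands still between calls to the robot, and variables do not carry over. Pictures are saved under pics/ and viewed, at most 10 in all, crops included, and the job is handed in when it is done.

Besides the shell and the picture viewer there is one more tool, called in YAML: its name, and indented under it one key for each argument. carry_out: Moves the arm, as the interface text tells. Its arguments: {"type":"object","properties":{"rows":{"type":"array","items":{"type":"array","items":{"type":"array","items":{"type":"number"}}}},"grip":{"type":"number"},"grip_force":{"type":"number"}},"required":["rows"]}

```bash
mkdir -p pics; cat > h.py <<'E'
import numpy as np, cv2
from workcell import bot
def ray(f,px,z):
    K,T=f["K"],f["pose"]; d=T[:3,:3]@np.linalg.inv(K)@np.array([px[0],px[1],1.]); o=T[:3,3]
    return o+d*(z-o[2])/d[2]
def proj(f,p):
    T=f["pose"]; c=T[:3,:3].T@(np.array(p)-T[:3,3]); u=f["K"]@c; return u[:2]/u[2]
def save(f,n,crop=None,s=1):
    im=f["pixels"][:,:,::-1]
    if crop: im=im[crop[1]:crop[3],crop[0]:crop[2]]
    cv2.imwrite("pics/"+n,cv2.resize(im,None,fx=s,fy=s,interpolation=cv2.INTER_CUBIC))
E
python3 - <<'E'
from h import *
np.set_printoptions(precision=3,suppress=True)
a=bot.grab_frame("top"); b=bot.grab_frame("scene")
cv2.imwrite("pics/a.png",np.vstack([a["pixels"],b["pixels"]])[:,:,::-1]) if 0 else None
save(a,"top.png",None,1.5); save(b,"scene.png",None,1.5)
hz=dict(port=0,cap=0,cap_grip=.049,carton_loose=.046,carton_base=0,carton_mid=.04,tape_measure=0,pencil=0,glue_bottle=0)
for n in hz:
  for nm,f in (("top",a),("scene",b)):
    for r in bot.spot_point(f,n)[:4]:
        if r["conf"]>.2: print(n,nm,np.round(r["position"]),round(r["conf"],2),ray(f,r["position"],hz[n]))
s=bot.observe(); print(s["position"],s["tool_rot"],s["clock"]); print(a["pose"],b["pose"],a["K"])
E
```

```text
port top [250. 189.] 0.69 [0.555 0.017 0.   ]
port scene [262. 199.] 0.72 [0.563 0.011 0.   ]
cap top [379. 215.] 0.91 [ 0.495 -0.306  0.   ]
cap scene [349. 159.] 0.75 [ 0.502 -0.302  0.   ]
cap_grip scene [354. 147.] 0.81 [ 0.5   -0.31   0.049]
cap_grip scene [279. 236.] 0.47 [0.41  0.09  0.049]
cap_grip scene [213. 272.] 0.29 [0.44  0.283 0.049]
carton_loose top [256. 183.] 0.97 [0.561 0.001 0.046]
carton_loose top [315. 199.] 0.8 [ 0.525 -0.14   0.046]
carton_loose scene [305. 177.] 0.75 [ 0.513 -0.113  0.046]
carton_loose scene [260. 190.] 0.55 [0.562 0.017 0.046]
carton_base top [145. 220.] 0.47 [0.472 0.276 0.   ]
carton_base scene [210. 270.] 0.6 [0.476 0.27  0.   ]
carton_mid top [143. 218.] 0.94 [0.474 0.27  0.04 ]
carton_mid top [256. 179.] 0.25 [0.572 0.003 0.04 ]
carton_mid scene [204. 258.] 0.8 [0.492 0.27  0.04 ]
tape_measure top [226. 236.] 0.68 [0.435 0.074 0.   ]
tape_measure scene [278. 238.] 0.66 [0.43  0.071 0.   ]
pencil top [290. 238.] 0.66 [ 0.432 -0.085  0.   ]
pencil scene [320. 210.] 0.47 [ 0.421 -0.085  0.   ]
glue_bottle top [327. 132.] 0.71 [ 0.707 -0.18   0.   ]
glue_bottle scene [350. 159.] 0.61 [ 0.499 -0.304  0.   ]
[ 0.161 -0.604  0.231] [-3.142 -0.     0.261] 1.0
[[ 0.016 -0.986  0.168  0.377]
 [-1.    -0.018 -0.007  0.004]
 [ 0.01  -0.168 -0.986  1.06 ]
 [ 0.     0.     0.     1.   ]] [[-0.663 -0.566  0.491 -0.063]
 [-0.749  0.501 -0.433  0.585]
 [-0.001 -0.655 -0.756  1.023]
 [ 0.     0.     0.     1.   ]] [[426.285   0.    258.278]
 [  0.    426.285 187.976]
 [  0.      0.      1.   ]]
```

View pics/top.png

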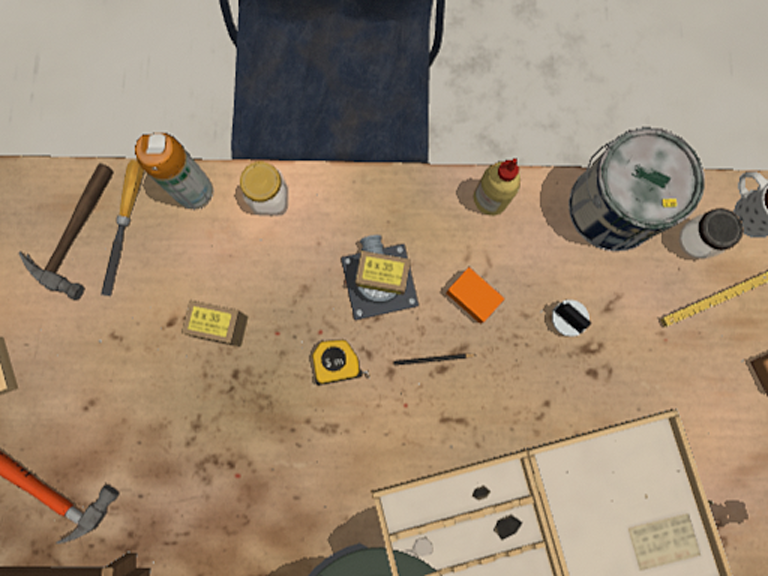

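View pics/scene.png

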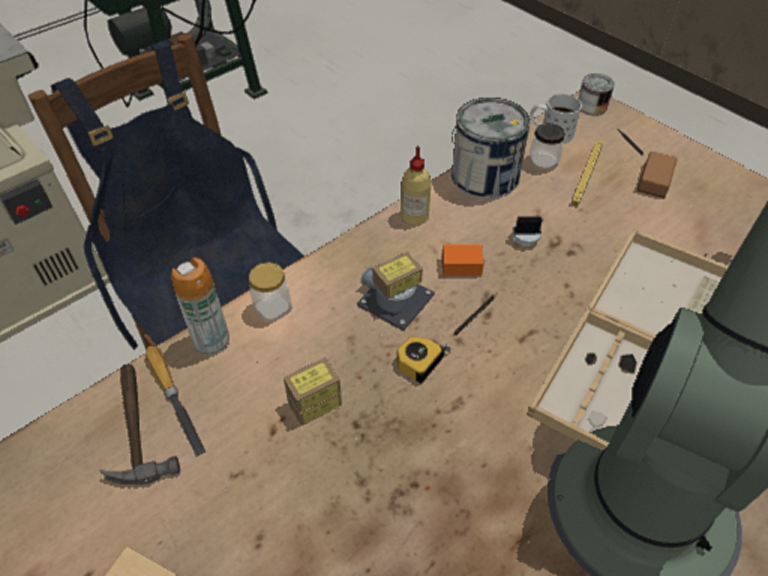

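Candidates for carton_loose in the top image are the yellow-labelled carton on the port (256,181), the orange box (316,197) and the column (143,216). The one on the port fits, because it has a yellow label and stands on the housing. The orange box is the decoy and the left one is the column. I'll confirm this in a crop and measure the labels.

```bash
cat >> h.py <<'E'
def label(f,near,z,rad=30):
    """yellow label centre, long-axis yaw & size, on plane z"""
    hsv=cv2.cvtColor(f["pixels"],cv2.COLOR_RGB2HSV); m=cv2.inRange(hsv,(22,110,90),(34,255,255))
    m=cv2.morphologyEx(m,cv2.MORPH_CLOSE,np.ones((5,5)))
    k=np.zeros_like(m); cv2.circle(k,tuple(int(v) for v in near),rad,255,-1); m&=k
    c=max(cv2.findContours(m,0,2)[0],key=cv2.contourArea)[:,0]
    w=np.array([ray(f,p,z)[:2] for p in c])
    (cx,cy),(a,b),t=cv2.minAreaRect((w*1000).astype(np.float32))
    if a<b: a,b,t=b,a,t+90
    return np.array([cx,cy])/1000,(round(a),round(b)),(t+90)%180-90
def move(p,yaw=None):
    s=bot.observe(); y0=s["tool_rot"][2]; d=np.array(p)-s["position"]; c,n=np.cos(y0),np.sin(y0)
    t=0 if yaw is None else -((np.degrees(yaw-y0)+180)%360-180)
    print("shift mm",np.round(1000*np.array([c*d[0]+n*d[1],n*d[0]-c*d[1],-d[2]]),1),"twist",round(t,1))
E
python3 - <<'E'
from h import *
f=bot.grab_frame("top"); save(f,"crop.png",(110,140,350,260),3)
print("loose",label(f,(256,181),.086)); print("col",label(f,(139,213),.08))
for n,q in(("port",0),("cap",0),("tape",0)):pass
move([.56,0,.231],np.pi/2)
E
```

```text
loose (array([0.55694379, 0.00531031]), (61, 46), 80.83421325683594)
col (array([0.47812497, 0.26917166]), (60, 37), 79.68138122558594)
shift mm [ 5.411e+02 -4.806e+02  3.000e-01] twist -75.1
```

View pics/crop.png

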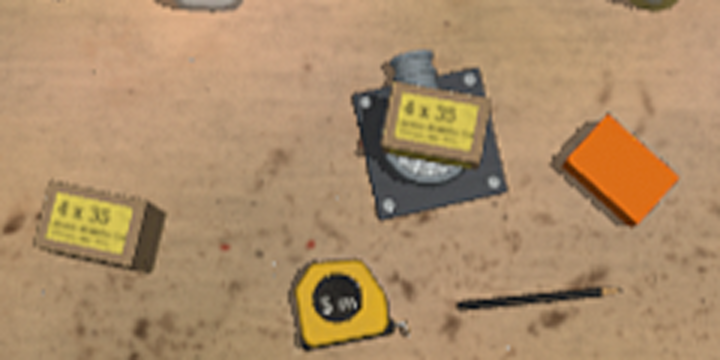

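The crop confirms it: the yellow-labelled carton stands on the port, and the orange box is to its right. I'm approaching now.

carry_out:
  rows:
    - [[0.535,-0.483,0,-65],[0.535,-0.483,0,-65],[0.535,-0.483,0,-65],[0.535,-0.483,0,-65],[0.535,-0.483,0,-65],[0.535,-0.483,0,-65],[0.535,-0.483,0,-65],[0.535,-0.483,0,-65],[0.535,-0.483,0,-65],[0.535,-0.483,0,-65],[0.535,-0.483,0,-65],[0.535,-0.483,0,-65]]
  grip: 0.085

```text
clock: 2.05
position: [0.434, -0.1828, 0.2316]
tool_rot: [3.141, 0.0, 1.395]
force: [1.8, -1.4, -0.1]
grip_width: 0.085
finger_force: 0.0
```

carry_out:
  rows:
    - [[0.204,0.088,0,0],[0.204,0.088,0,0],[0.204,0.088,0,0],[0.204,0.088,0,0],[0.204,0.088,0,0],[0.204,0.088,0,0],[0.204,0.088,0,0],[0.204,0.088,0,0]]

```text
clock: 2.72
position: [0.5556, 0.0018, 0.231]
tool_rot: [-3.141, -0.0, 1.397]
force: [-1.3, 0.5, 0.4]
grip_width: 0.085
finger_force: 0.0
```

```bash
python3 - <<'E'
from h import *
f=bot.grab_frame("wrist"); save(f,"w1.png",None,1.5)
print(bot.observe()["position"],bot.observe()["tool_rot"],f["pose"])
print("proj",proj(f,[.557,.003,.086]))
for r in bot.spot_point(f,"carton_loose")[:2]: print(r, ray(f,r["position"],.046))
r=bot.regions_of(f,"carton_loose")
if r:
  print(r[0]["conf"],r[0]["position"]); print("lab",label(f,r[0]["position"],.086,120))
E
```

```text
[0.55535791 0.00058612 0.23110651] [-3.14118514e+00  4.53455406e-04  1.39517323e+00] [[ 9.84862644e-01 -1.64588958e-01 -5.43695487e-02  5.69988583e-01]
 [-1.73336047e-01 -9.35941579e-01 -3.06541965e-01  8.22048433e-02]
 [-4.33298701e-04  3.11325933e-01 -9.50303097e-01  3.72960961e-01]
 [ 0.00000000e+00  0.00000000e+00  0.00000000e+00  1.00000000e+00]]
proj [256.71442924 174.35099251]
{'position': [260.7, 253.5], 'conf': 0.82} [ 0.54164033 -0.11621375  0.046     ]
{'position': [264.0, 162.1], 'conf': 0.76} [0.56632298 0.00534301 0.046     ]
0.8 [261.0, 262.2]
lab (array([0.56185608, 0.00547623]), (60, 37), 80.73804473876953)
```

View pics/w1.png

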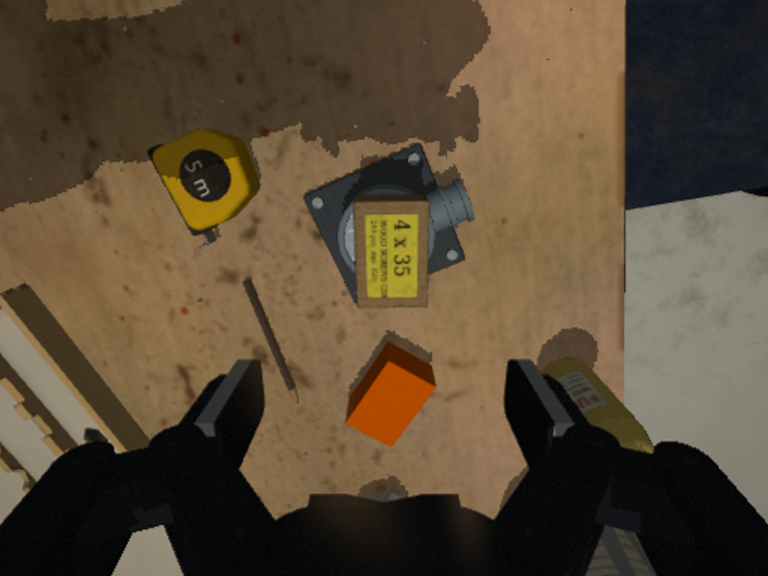

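The picture shows the carton squarely on the port, with its face centre at view px (394,252), and the fingers either side of it. Going down.

carry_out:
  rows:
    - [[0.007,0.007,0.03,-0.6],[0.007,0.007,0.06,-0.6],[0.007,0.007,0.09,-0.6],[0.007,0.007,0.12,-0.6],[0.007,0.007,0.14,-0.6],[0.007,0.007,0.16,-0.6],[0.007,0.007,0.172,-0.6],[0.007,0.007,0.178,-0.6],[0.007,0.007,0.178,-0.6]]

```text
clock: 3.62
position: [0.5633, 0.0061, 0.0527]
tool_rot: [-3.141, 0.0, 1.405]
force: [-0.7, 0.1, 0.2]
grip_width: 0.0847
finger_force: 0.0
```

carry_out:
  rows:
    - [[0,0,0,0],[0,0,0,0],[0,0,0,0],[0,0,0,0],[0,0,0,0],[0,0,0,0],[0,0,0,0],[0,0,0,0]]
  grip: 0.04
  grip_force: 30

```text
clock: 4.28
position: [0.5643, 0.0066, 0.0545]
tool_rot: [3.14, -0.0, 1.405]
force: [-0.8, -1.1, 7.3]
grip_width: 0.0517
finger_force: 30.4
```

carry_out:
  rows:
    - [[0,0,-0.005,0],[0,0,-0.02,0],[0,0,-0.05,0],[0,0,-0.08,0],[0,0,-0.11,0],[0,0,-0.13,0],[0,0,-0.14,0],[0,0,-0.14,0],[0,0,-0.14,0]]

```text
clock: 5.03
position: [0.5635, 0.0065, 0.193]
tool_rot: [3.141, 0.0, 1.406]
force: [-1.2, -0.4, -2.8]
grip_width: 0.0513
finger_force: 32.3
```

```bash
python3 - <<'E'
from h import *
s=bot.observe(); print(s["position"],s["tool_rot"],s["grip_width"])
t=bot.grab_frame("top"); b=bot.grab_frame("wrist")
im=np.hstack([t["pixels"][100:300,90:330],cv2.resize(b["pixels"],(267,200))])
cv2.imwrite("pics/c.png",cv2.resize(im[:,:,::-1],None,fx=1.55,fy=1.55,interpolation=cv2.INTER_CUBIC))
save(b,"w2.png",None,1.5)
for n,q in(("port",0),("port_mouth",.044)):
  for f in(t,b):
    for r in bot.spot_point(f,n)[:1]: print(n,r["position"],r["conf"],ray(f,r["position"],q))
print("lab",label(t,proj(t,s["position"]+[0,0,.03]),s["position"][2]+.033))
E
```

```text
[0.56354528 0.00650624 0.19296277] [3.14146735e+00 2.28088872e-04 1.40550959e+00] 0.0512569925639344
port [252.9, 191.5] 0.66 [0.5480451 0.0093562 0.       ]
port [250.9, 164.6] 0.61 [0.55738177 0.00798412 0.        ]
port_mouth [256.0, 182.9] 0.55 [0.56216069 0.00200389 0.044     ]
port_mouth [252.3, 172.5] 0.75 [0.55996133 0.00963268 0.044     ]Traceback (most recent call last):
  File "<stdin>", line 10, in <module>
  File "h.py", line 17, in label
    c=max(cv2.findContours(m,0,2)[0],key=cv2.contourArea)[:,0]
      ~~~^^^^^^^^^^^^^^^^^^^^^^^^^^^^^^^^^^^^^^^^^^^^^^^^
ValueError: max() iterable argument is empty
```

View pics/w2.png

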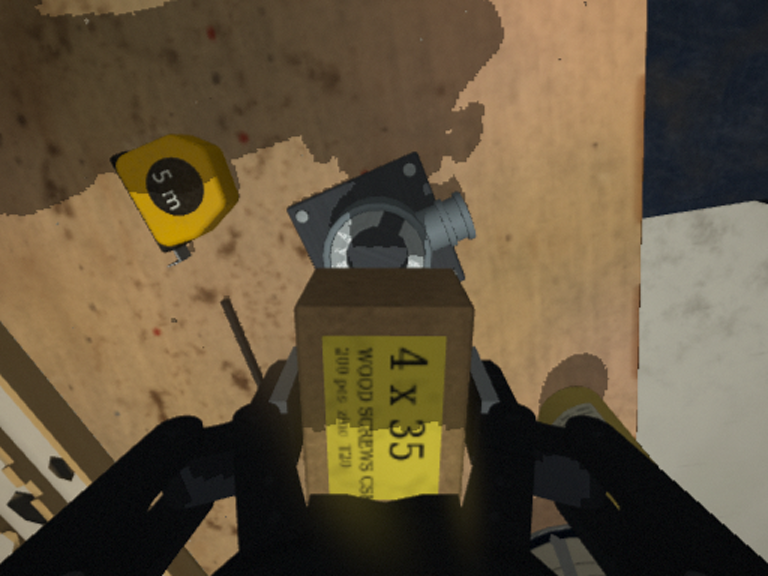

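The carton is gripped and centred, and the port mouth below it is visible around view px (377,245). Next is the column, stopping short of it to look.

carry_out:
  rows:
    - [[0.025,-0.024,0,0],[0.05,-0.048,0,0],[0.075,-0.072,0,0],[0.1,-0.096,0,0],[0.12,-0.115,0,0],[0.135,-0.1276,0,0],[0.135,-0.1276,0,0],[0.135,-0.1276,0,0],[0.135,-0.1276,0,0]]

```text
clock: 6.08
position: [0.4604, 0.1602, 0.1931]
tool_rot: [-3.141, 0.0, 1.405]
force: [-0.4, -0.9, -1.2]
grip_width: 0.0518
finger_force: 32.3
```

```bash
python3 - <<'E'
from h import *
s=bot.observe(); print(s["position"],s["tool_rot"])
w=bot.grab_frame("wrist"); save(w,"w3.png",None,1.5)
pr=proj(w,[.478,.269,.08]); print(pr); print("mid",label(w,pr,.08,60))
t=bot.grab_frame("top"); save(t,"t3.png",(180,120,420,240),3)
E
```

```text
[0.4603621  0.16024791 0.19305953] [-3.14139172e+00  3.75689879e-04  1.40527317e+00]
[254.93450441  58.39782259]
mid (array([0.47895386, 0.27011768]), (60, 36), 79.12705993652344)
```

View pics/w3.png

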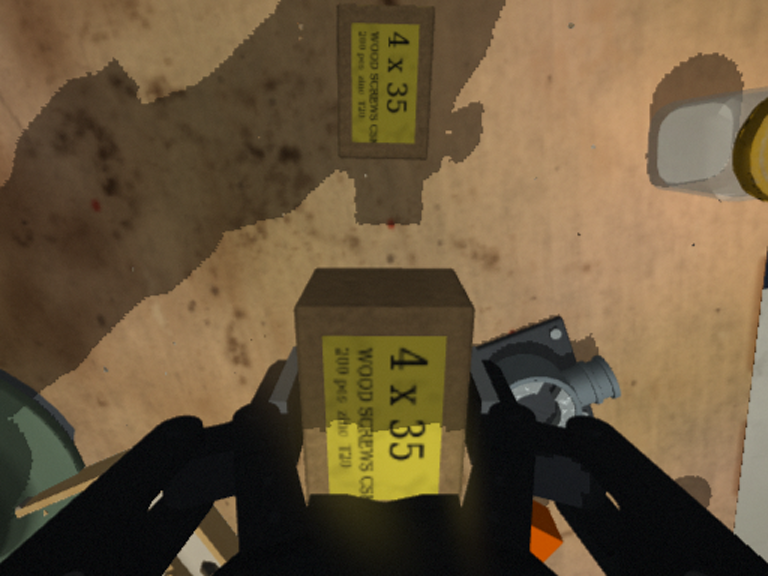

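View pics/t3.png

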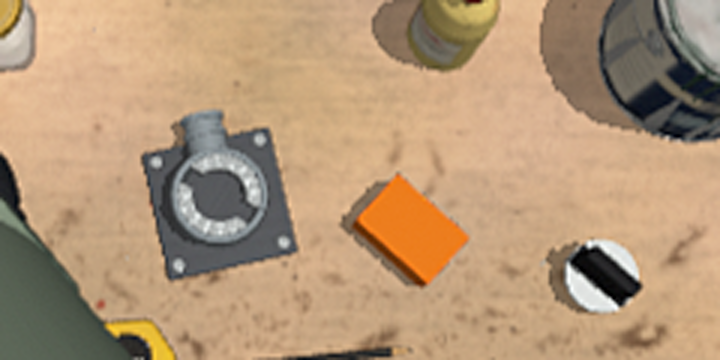

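The w3 view shows the column's top face at about view px (384,82). The t3 crop shows the port notches, the orange box, and the cap with its bar at an angle. One more check of the column's top face using the network region.

```bash
python3 - <<'E'
from h import *
w=bot.grab_frame("wrist")
for n in("carton_mid","carton_loose"):
  for r in bot.regions_of(w,n)[:3]:
    m=r["region"].astype(np.uint8)
    c=max(cv2.findContours(m,0,2)[0],key=cv2.contourArea)[:,0]
    print(n,r["conf"],r["position"],c.min(0),c.max(0))
    if c.max(0)[1]<130: print(cv2.minAreaRect((np.array([ray(w,p,.08)[:2] for p in c])*1000).astype(np.float32)))
# port: stub, mouth, notches from top picture
t=bot.grab_frame("top")
for r in bot.spot_point(t,"port_mouth")[:1]: print(r,ray(t,r["position"],.044))
for r in bot.spot_point(t,"port")[:1]: print(r,ray(t,r["position"],0))
# screws of base plate (view px of t3): corners
A=np.array([[153,160],[260,139],[284,242],[179,265]])/3+[180,120]
W=np.array([ray(t,p,.008)[:2] for p in A]); print(W,W.mean(0)); 
for e in (W[1]-W[0],W[2]-W[3],W[0]-W[3],W[1]-W[2]): print(np.degrees(np.arctan2(e[1],e[0])),np.linalg.norm(e))
N=np.array([[184,184],[254,209]])/3+[180,120]; N=np.array([ray(t,p,.044)[:2] for p in N]); e=N[0]-N[1]; print("notch",np.degrees(np.arctan2(e[1],e[0])),N.mean(0))
G=np.array([[574,259],[597,240],[640,285],[617,306]])/3+[180,120]; G=np.array([ray(t,p,.061)[:2] for p in G]); e=G[2]-G[1]; print("bar",np.degrees(np.arctan2(e[1],e[0])),np.linalg.norm(e),G.mean(0))
E
```

```text
carton_mid 0.76 [257.3, 49.1] [224   2] [288 105]
((478.7564392089844, 270.19659423828125), (77.19292449951172, 51.58537292480469), 79.25601196289062)
carton_mid 0.52 [366.8, 245.5] [318 211] [414 284]
carton_loose 0.97 [364.1, 355.1] [353 335] [374 372]
carton_loose 0.91 [256.7, 251.6] [196 178] [315 333]
{'position': [254.6, 182.6], 'conf': 0.83} [0.56283819 0.00540769 0.044     ]
{'position': [254.5, 188.8], 'conf': 0.78} [0.5550118 0.0054492 0.       ]
[[ 0.59206928  0.06525827]
 [ 0.61174848 -0.02427003]
 [ 0.52458423 -0.04533245]
 [ 0.5038492   0.04137791]] [0.5580628  0.00925842]
-77.60297932233077 0.09166562923321903
-76.55141599481651 0.0891550822665758
15.146454797500631 0.09139505006461193
13.584579055457947 0.08967290968993763
notch 71.09722983215485 [0.55564917 0.00919213]
bar -136.9976044733712 0.04807404236641147 [ 0.49742507 -0.29752047]
```

carry_out:
  rows:
    - [[0.03,0,0,1.3],[0.06,0,0.01,1.3],[0.09,0,0.02,1.3],[0.108,0,0.04,1.3],[0.1125,0,0.06,1.3],[0.1125,0,0.08,1.3],[0.1125,0,0.09,1.3],[0.1125,0,0.095,1.3],[0.1125,0,0.098,1.3],[0.1125,0,0.1,1.3],[0.1125,0,0.1,1.3],[0.1125,0,0.1,1.3]]

```text
clock: 7.48
position: [0.479, 0.2718, 0.0941]
tool_rot: [3.141, -0.001, 1.383]
force: [0.7, 0.2, -1.8]
grip_width: 0.0518
finger_force: 32.3
```

carry_out:
  rows:
    - [[-0.0008,0,0.001,0],[-0.0008,0,0.002,0],[-0.0008,0,0.003,0],[-0.0008,0,0.004,0],[-0.0008,0,0.0045,0],[-0.0008,0,0.005,0],[-0.0008,0,0.0055,0],[-0.0008,0,0.0055,0],[-0.0008,0,0.0055,0]]

```text
clock: 8.23
position: [0.4784, 0.2711, 0.0885]
tool_rot: [3.141, 0.0, 1.383]
force: [-5.2, -3.2, 15.4]
grip_width: 0.0512
finger_force: 34.4
```

carry_out:
  rows:
    - [[0,0,-0.0006,0],[0,0,-0.0006,0],[0,0,-0.0006,0]]

```text
clock: 8.48
position: [0.4785, 0.2711, 0.0885]
tool_rot: [3.141, -0.0, 1.383]
force: [-0.8, -1.6, 3.9]
grip_width: 0.0514
finger_force: 33.1
```

carry_out:
  rows:
    - [[0,0,0,0],[0,0,0,0],[0,0,0,0],[0,0,0,0],[0,0,0,0],[0,0,0,0]]
  grip: 0.076

```text
clock: 8.98
position: [0.4784, 0.271, 0.0884]
tool_rot: [-3.142, 0.0, 1.383]
force: [0.3, 0.1, -0.5]
grip_width: 0.0755
finger_force: 0.0
```

carry_out:
  rows:
    - [[0,0,-0.01,0],[0,0,-0.03,0],[0,0,-0.06,0],[0,0,-0.09,0],[-0.03,0,-0.11,0],[-0.06,0,-0.11,0],[-0.09,0,-0.11,0],[-0.11,0,-0.11,0],[-0.11,0,-0.11,0]]

```text
clock: 9.73
position: [0.4574, 0.1588, 0.1992]
tool_rot: [3.141, 0.002, 1.379]
force: [1.0, -0.6, -0.3]
grip_width: 0.0763
finger_force: 0.0
```

```bash
python3 - <<'E'
from h import *
s=bot.observe(); print(s["position"],s["tool_rot"],s["qpos"])
w=bot.grab_frame("wrist"); save(w,"w4.png",None,1.2)
pr=proj(w,[.478,.269,.12]); print(pr); print("loose",label(w,pr,.12,70))
for r in bot.regions_of(w,"carton_loose")[:2]:
    m=r["region"].astype(np.uint8); c=max(cv2.findContours(m,0,2)[0],key=cv2.contourArea)[:,0]
    print(r["conf"],c.min(0),c.max(0),cv2.minAreaRect((np.array([ray(w,p,.12)[:2] for p in c])*1000).astype(np.float32)))
b=bot.grab_frame("scene"); save(b,"s4.png",(170,200,270,300),4)
move([.50,-.19,.2],np.radians(43+90))
E
```

```text
[0.45743569 0.15879224 0.19915228] [3.14093085e+00 2.16193093e-03 1.37918951e+00] [-0.01180157  0.38735281 -0.56540516  1.97368369  0.27403616  0.85601544
 -0.91699068]
[254.32017564  49.36958779]
loose (array([0.47820886, 0.26977527]), (59, 36), 79.00431823730469)
0.94 [217   0] [291 104] ((477.1634521484375, 265.605712890625), (68.05906677246094, 51.967403411865234), 79.3952865600586)
shift mm [-339.4  107.2   -0.9] twist -53.8
```

View pics/s4.png

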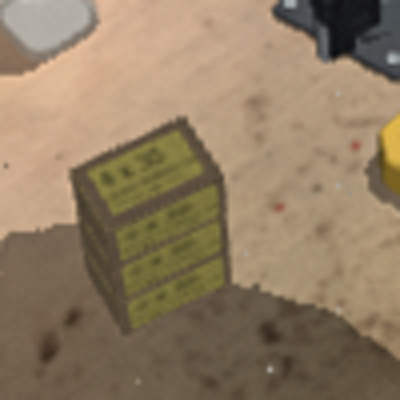

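The scene crop shows three cartons stacked squarely, with the labels within about 1 mm of each other. Now to the cap.

carry_out:
  rows:
    - [[-0.443,0.127,0,36],[-0.443,0.127,0,36],[-0.443,0.127,0,36],[-0.443,0.127,0,36],[-0.443,0.127,0,36],[-0.443,0.127,0,36],[-0.443,0.127,0,36],[-0.443,0.127,0,36],[-0.443,0.127,0,36],[-0.443,0.127,0,36],[-0.443,0.127,0,36],[-0.443,0.127,0,36]]

```text
clock: 10.88
position: [0.4997, -0.3029, 0.1981]
tool_rot: [3.14, 0.002, 0.749]
force: [-0.8, -0.5, -0.7]
grip_width: 0.0759
finger_force: 0.0
```

carry_out:
  rows:
    - [[0,0,0,0],[0,0,0,0],[0,0,0,0]]
  grip: 0.05

```text
clock: 11.13
position: [0.5006, -0.2943, 0.1984]
tool_rot: [-3.141, -0.001, 0.757]
force: [0.2, 1.0, 0.5]
grip_width: 0.05
finger_force: 0.0
```

```bash
python3 - <<'E'
from h import *
s=bot.observe(); print(s["position"],s["tool_rot"],s["qpos"])
w=bot.grab_frame("wrist")
pr=proj(w,[.4974,-.2975,.061]); print(pr)
x,y=[int(v) for v in pr]; save(w,"w5.png",(x-80,max(y-70,0),x+80,y+70),4)
for r in bot.spot_point(w,"cap_grip")[:1]: print(r,ray(w,r["position"],.049))
for r in bot.spot_point(w,"cap")[:1]: print(r,ray(w,r["position"],0))
g=cv2.cvtColor(w["pixels"],cv2.COLOR_RGB2GRAY); m=cv2.inRange(g,0,70); k=np.zeros_like(m); cv2.circle(k,(x,y),60,255,-1); m&=k
for c in cv2.findContours(m,0,2)[0]:
    if cv2.contourArea(c)>150: print(cv2.contourArea(c),c[:,0].min(0),c[:,0].max(0),cv2.minAreaRect((np.array([ray(w,p,.061)[:2] for p in c[:,0]])*1000).astype(np.float32)))
E
```

```text
[ 0.50064562 -0.29427096  0.19841983] [-3.14115247e+00 -6.00592459e-04  7.56935643e-01] [ 0.63260449  0.49967583 -0.28387481  1.74303943  0.16819151  0.92286524
 -0.53409402]
[256.84002767 181.73752142]
{'position': [261.3, 180.5], 'conf': 0.83} [ 0.49907804 -0.30261195  0.049     ]
{'position': [259.2, 163.7], 'conf': 0.77} [ 0.50291472 -0.29659107  0.        ]
927.0 [235 142] [271 203] ((500.8260192871094, -289.30194091796875), (65.7643051147461, 34.514400482177734), 48.508480072021484)
```

View pics/w5.png

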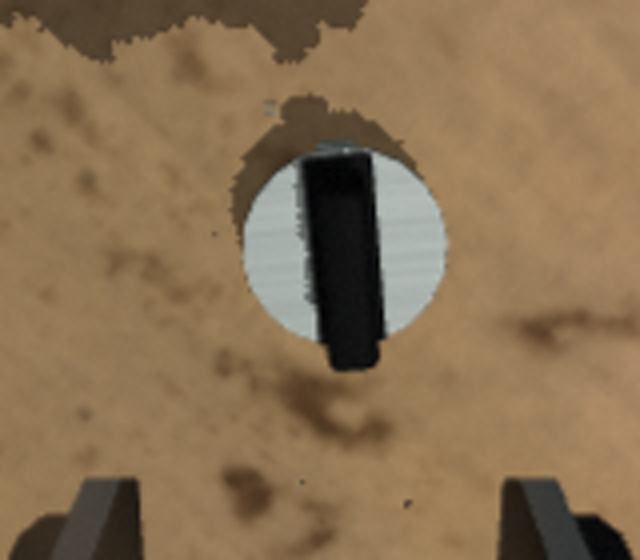

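```bash
python3 - <<'E'
from h import *
w=bot.grab_frame("wrist")
f=lambda p,z: ray(w,[176+p[0]/4,111+p[1]/4],z)
a,b=f((341,192),.061),f((355,368),.061); e=a-b
print("bar",(a+b)/2,np.linalg.norm(e),np.degrees(np.arctan2(e[1],e[0])))
r1,r2=f((375,190),.061),f((384,340),.061); e=r1-r2; print("edge",np.degrees(np.arctan2(e[1],e[0])))
c=[f(p,.026) for p in((243,247),(447,247))]; print("flange",(c[0]+c[1])/2,np.linalg.norm(c[0]-c[1]))
print(f((345,247),.026))
# bright disc fit
hsv=cv2.cvtColor(w["pixels"],cv2.COLOR_RGB2HSV); m=cv2.inRange(hsv,(0,0,130),(180,45,255)); k=np.zeros_like(m); cv2.circle(k,(262,173),34,255,-1); m&=k
c=cv2.convexHull(np.vstack([x for x in cv2.findContours(m,0,2)[0] if cv2.contourArea(x)>60]))[:,0]
print("hull",cv2.minEnclosingCircle((np.array([ray(w,p,.026)[:2] for p in c])*1000).astype(np.float32)))
# dark bar only on disc, threshold low
g=cv2.cvtColor(w["pixels"],cv2.COLOR_RGB2GRAY); m=cv2.inRange(g,0,38); k=np.zeros_like(m); cv2.circle(k,(262,175),32,255,-1); m&=k
c=max(cv2.findContours(m,0,2)[0],key=cv2.contourArea)[:,0]; print("dark",c.min(0),c.max(0),cv2.minAreaRect((np.array([ray(w,p,.061)[:2] for p in c])*1000).astype(np.float32)))
print(bot.observe()["position"],np.degrees(bot.observe()["tool_rot"][2]))
E
```

```text
bar [ 0.50168074 -0.30270624  0.061     ] 0.04797724273775043 48.14303477585722
edge 47.58843685510539
flange [ 0.50158485 -0.30272905  0.026     ] 0.059048113459392496
[ 0.5015847  -0.30272889  0.026     ]
hull ((501.1109619140625, -302.00579833984375), 29.620040893554688)
dark [251 149] [271 202] ((504.703369140625, -297.904541015625), (57.35010528564453, 17.012317657470703), 48.6833381652832)
[ 0.50029543 -0.29504099  0.19863015] 43.32211591151334
```

carry_out:
  rows:
    - [[-0.0043,0.0063,0.03,-4.7],[-0.0043,0.0063,0.06,-4.7],[-0.0043,0.0063,0.09,-4.7],[-0.0043,0.0063,0.12,-4.7],[-0.0043,0.0063,0.145,-4.7],[-0.0043,0.0063,0.158,-4.7],[-0.0043,0.0063,0.1645,-4.7],[-0.0043,0.0063,0.1645,-4.7],[-0.0043,0.0063,0.1645,-4.7],[-0.0043,0.0063,0.1645,-4.7]]

```text
clock: 12.17
position: [0.5019, -0.3039, 0.0354]
tool_rot: [3.14, -0.0, 0.837]
force: [0.3, -1.0, 0.6]
grip_width: 0.0503
finger_force: 0.0
```

carry_out:
  rows:
    - [[0,0,0,0],[0,0,0,0],[0,0,0,0],[0,0,0,0],[0,0,0,0],[0,0,0,0],[0,0,0,0],[0,0,0,0],[0,0,0,0]]
  grip: 0.005
  grip_force: 70

```text
clock: 12.92
position: [0.5014, -0.3037, 0.0346]
tool_rot: [3.141, -0.0, 0.837]
force: [-1.9, 0.7, 9.2]
grip_width: 0.0129
finger_force: 68.7
```

carry_out:
  rows:
    - [[0,0,-0.01,0],[0,0,-0.03,0],[0,0,-0.06,0],[0,0,-0.09,0],[0.02,-0.014,-0.12,-2],[0.05,-0.036,-0.145,-6],[0.08,-0.058,-0.165,-10],[0.11,-0.08,-0.165,-10],[0.14,-0.102,-0.165,-10],[0.17,-0.124,-0.165,-10],[0.2,-0.146,-0.165,-10],[0.213,-0.156,-0.165,-10]]

```text
clock: 13.92
position: [0.528, -0.0358, 0.1999]
tool_rot: [3.141, -0.002, 1.016]
force: [0.3, 0.6, -1.1]
grip_width: 0.0124
finger_force: 68.5
```

carry_out:
  rows:
    - [[0,0,0,0],[0,0,0,0],[0,0,0,0]]

```text
clock: 14.17
position: [0.5278, -0.0416, 0.1992]
tool_rot: [3.141, 0.0, 1.011]
force: [-0.2, -0.2, -1.9]
grip_width: 0.0127
finger_force: 68.5
```

```bash
python3 - <<'E'
from h import *
import pickle
s=bot.observe(); print(s["position"],np.degrees(s["tool_rot"]),s["qpos"],s["grip_width"],s["force"])
w=bot.grab_frame("wrist"); pickle.dump(w,open("w6.pkl","wb"))
for r in bot.spot_point(w,"port_mouth")[:1]: print(r,ray(w,r["position"],.044))
for r in bot.spot_point(w,"port")[:1]: print(r,ray(w,r["position"],0))
for r in bot.spot_point(w,"cap_grip")[:1]: print(r)
# metric rectified patch, plane z=.044, 120 mm square centred (.559,.009), 4px/mm ; image right=+x world, up=+y
S=480;n=4
src=[];dst=[]
for X,Y in((.499,-.051),(.619,-.051),(.619,.069),(.499,.069)):
    src.append(proj(w,[X,Y,.044])); dst.append([(X-.499)*1000*n,(.069-Y)*1000*n])
H=cv2.getPerspectiveTransform(np.float32(src),np.float32(dst)); R=cv2.warpPerspective(w["pixels"],H,(S,S),flags=cv2.INTER_CUBIC)
cv2.imwrite("pics/w6.png",np.hstack([R[:,:,::-1],cv2.resize(w["pixels"],(320,240))[:, :, ::-1].repeat(2,0)]))
E
```

```text
[ 0.52783773 -0.04162956  0.19924152] [1.79980030e+02 2.51546610e-02 5.79057969e+01] [ 0.27248016  0.43358501 -0.40443587  1.86966197  0.21669653  0.88117127
 -0.79732224] 0.012720434123908147 [-0.21215416 -0.16439057 -1.92685899]
{'position': [256.0, 113.6], 'conf': 0.84} [0.56112563 0.01186787 0.044     ]
{'position': [254.8, 114.9], 'conf': 0.84} [0.55771883 0.00898341 0.        ]
{'position': [254.8, 257.9], 'conf': 0.6}
```

View pics/w6.png

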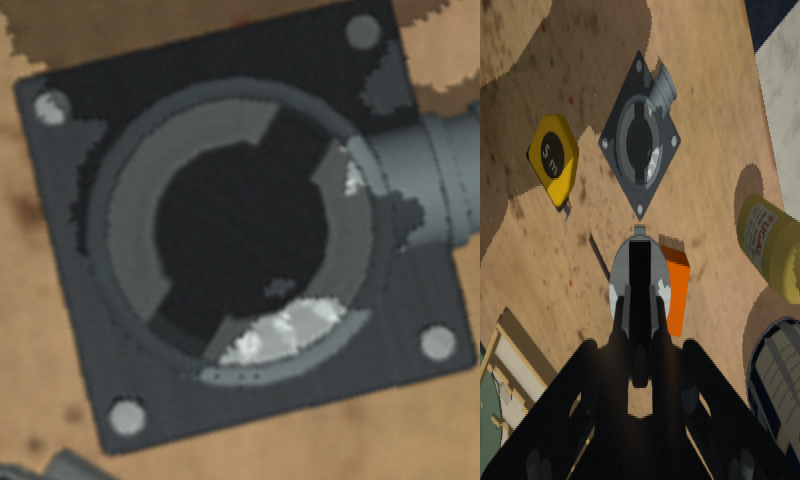

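The rectified view has the port's bore centre at patch px (242,231), so (0.5596, 0.0112), with the notch line at about 58°. I'll move above it and test the wrist's twist range in the air first.

carry_out:
  rows:
    - [[0.02,0,0.015,0],[0.04,0,0.03,8],[0.061,0,0.049,15],[0.061,0,0.049,22],[0.061,0,0.049,29],[0.061,0,0.049,36],[0.061,0,0.049,43],[0.061,0,0.049,50],[0.061,0,0.049,57],[0.061,0,0.049,64],[0.061,0,0.049,71],[0.061,0,0.049,78]]

```text
clock: 15.37
position: [0.5604, 0.0103, 0.1499]
tool_rot: [3.142, 0.0, -0.357]
force: [0.1, 0.0, -1.3]
grip_width: 0.013
finger_force: 68.7
```

carry_out:
  rows:
    - [[0,0,0,7],[0,0,0,14],[0,0,0,14],[0,0,0,14]]

```text
clock: 15.7
position: [0.5603, 0.0107, 0.1499]
tool_rot: [3.141, -0.0, -0.591]
force: [-0.5, 0.2, -1.2]
grip_width: 0.0127
finger_force: 68.6
```

```bash
python3 - <<'E'
from h import *
s=bot.observe(); print(s["position"],np.degrees(s["tool_rot"]),s["qpos"])
move([.5598,.0102,.15],np.radians(58.2))
E
```

```text
[0.56034122 0.0106592  0.14986306] [ 1.79983858e+02 -2.12425256e-03 -3.38538294e+01] [-0.14408328  0.52253877  0.02644407  1.849525   -0.01861781  0.76992274
 -2.26945412]
shift mm [-0.2  0.7 -0.1] twist -92.1
```

carry_out:
  rows:
    - [[0,0,0,-7.1],[0,0,0,-14.2],[0,0,0,-21.3],[0,0,0,-28.4],[0,0,0,-35.5],[0,0,0,-42.6],[0,0,0,-49.7],[0,0,0,-56.8],[0,0,0,-63.9],[0,0,0,-71],[0,0,0,-78.1],[0,0,0,-85.2]]

```text
clock: 16.7
position: [0.5605, 0.0104, 0.15]
tool_rot: [3.141, -0.0, 0.903]
force: [0.5, -0.6, -1.9]
grip_width: 0.0124
finger_force: 68.6
```

carry_out:
  rows:
    - [[0,0,0,-6.9],[0,0,0.02,-6.9],[0,0,0.04,-6.9],[0,0,0.054,-6.9],[0,0,0.058,-6.9],[0,0,0.06,-6.9],[0,0,0.06,-6.9],[0,0,0.06,-6.9]]

```text
clock: 17.37
position: [0.5608, 0.0108, 0.0907]
tool_rot: [3.141, -0.001, 1.014]
force: [-0.1, 0.1, -1.8]
grip_width: 0.013
finger_force: 68.7
```

```bash
python3 - <<'E'
from h import *
s=bot.observe(); print(s["position"],np.degrees(s["tool_rot"]),s["force"],s["moment"])
move([.5598,.0102,.09],np.radians(58.2))
E
```

```text
[0.56081987 0.01079458 0.09070168] [ 1.79952289e+02 -3.65113500e-02  5.80933181e+01] [-0.09666089  0.05334462 -1.76298491] [ 0.0440539  -0.00795534 -0.00273079]
shift mm [-1.  -0.6  0.7] twist -0.1
```

carry_out:
  rows:
    - [[-0.0007,-0.0005,0.004,0],[-0.0007,-0.0005,0.007,0],[-0.0007,-0.0005,0.009,0],[-0.0007,-0.0005,0.011,0],[-0.0007,-0.0005,0.013,0],[-0.0007,-0.0005,0.015,0],[-0.0007,-0.0005,0.017,0],[-0.0007,-0.0005,0.019,0],[-0.0007,-0.0005,0.019,0]]

```text
clock: 18.12
position: [0.5594, 0.0105, 0.0705]
tool_rot: [-3.141, 0.0, 1.013]
force: [-0.4, -0.6, -1.9]
grip_width: 0.0125
finger_force: 68.7
```

The lugs are through the notches with no contact force. Pushing down now.

carry_out:
  rows:
    - [[0,0,0.002,0],[0,0,0.004,0],[0,0,0.006,0],[0,0,0.008,0],[0,0,0.01,0],[0,0,0.0115,0],[0,0,0.0125,0],[0,0,0.0125,0],[0,0,0.0125,0]]

```text
clock: 18.87
position: [0.5597, 0.0106, 0.0586]
tool_rot: [3.141, -0.0, 1.013]
force: [-1.6, 1.3, 7.9]
grip_width: 0.0127
finger_force: 70.2
```

carry_out:
  rows:
    - [[0,0,0.0005,0],[0,0,0.001,0],[0,0,0.0015,0],[0,0,0.0015,0],[0,0,0.0015,0]]

```text
clock: 19.28
position: [0.5599, 0.0106, 0.0582]
tool_rot: [3.14, -0.0, 1.013]
force: [-8.4, -0.1, 30.6]
grip_width: 0.0127
finger_force: 73.7
```

Bottom stop reached, with a clear rise in force. I'll ease off slightly and twist.

carry_out:
  rows:
    - [[0,0,-0.0006,3],[0,0,-0.0006,9],[0,0,-0.0006,15],[0,0,-0.0006,21],[0,0,-0.0006,27],[0,0,-0.0006,33],[0,0,-0.0006,39],[0,0,-0.0006,45],[0,0,-0.0006,51],[0,0,-0.0006,57],[0,0,-0.0006,63],[0,0,-0.0006,63]]
  grip_force: 90

```text
clock: 20.28
position: [0.5603, 0.0093, 0.0585]
tool_rot: [3.14, -0.002, -0.095]
force: [-1.9, -6.9, 19.7]
grip_width: 0.0128
finger_force: 88.9
```

```bash
python3 - <<'E'
from h import *
s=bot.observe(); print(s["position"],np.degrees(s["tool_rot"]),s["force"],s["moment"],s["qpos"][6])
E
```

```text
[0.56031172 0.00931257 0.05845918] [ 1.79923243e+02 -1.06955828e-01 -5.41491301e+00] [-1.93087897 -6.8864442  19.65879934] [-1.73341639  0.69247818  0.10959298] -1.8316240101847863
```

carry_out:
  rows:
    - [[0,0,0,6],[0,0,0,12],[0,0,0,17],[0,0,0,20],[0,0,0,22],[0,0,0,22]]

```text
clock: 20.78
position: [0.5603, 0.0094, 0.0585]
tool_rot: [3.141, -0.002, -0.474]
force: [-2.0, -6.5, 19.2]
grip_width: 0.0123
finger_force: 88.9
```

```bash
python3 - <<'E'
from h import *
s=bot.observe(); print(s["position"],np.degrees(s["tool_rot"]),s["force"],s["moment"],s["qpos"][6])
E
```

```text
[0.56032035 0.00938502 0.05845586] [ 1.79981406e+02 -1.24188999e-01 -2.71424120e+01] [-1.97912544 -6.49209967 19.20369433] [-1.5661145   0.68688136  0.08860992] -2.1084677133873595
```

carry_out:
  rows:
    - [[0,0,0,1.5],[0,0,0,3],[0,0,0,4.5],[0,0,0,4.5]]

```text
clock: 21.12
position: [0.5602, 0.0094, 0.0584]
tool_rot: [3.141, -0.002, -0.551]
force: [-3.0, -5.1, 19.6]
grip_width: 0.0123
finger_force: 89.1
```

```bash
python3 - <<'E'
from h import *
s=bot.observe(); print(s["position"],np.degrees(s["tool_rot"]),s["force"],s["moment"],s["qpos"][6])
E
```

```text
[0.56023123 0.00943413 0.05844439] [ 1.79989920e+02 -1.12480114e-01 -3.15736257e+01] [-2.95358618 -5.08818928 19.55826148] [-1.51195227  0.84299534  0.44102443] -2.1646247056815238
```

carry_out:
  rows:
    - [[0,0,0.0002,0.7],[0,0,0.0003,1.5],[0,0,0.0003,1.5],[0,0,0.0003,1.5],[0,0,0.0003,1.5]]

```text
clock: 21.53
position: [0.5602, 0.0093, 0.0584]
tool_rot: [3.141, -0.002, -0.576]
force: [-6.0, -7.5, 25.9]
grip_width: 0.0125
finger_force: 90.0
```

```bash
python3 - <<'E'
from h import *
import time
s=bot.observe(); print(s["position"],np.degrees(s["tool_rot"]),s["force"],s["moment"],s["qpos"][6],s["grip_width"])
w=bot.grab_frame("top")
print("col",label(w,proj(w,[.478,.27,.12]),.12))
for n in("tape_measure","pencil","glue_bottle"):
    for r in bot.spot_point(w,n)[:1]: print(n,ray(w,r["position"],0),r["conf"])
E
```

```text
[0.56018538 0.00928709 0.05835942] [ 1.79989361e+02 -1.13193965e-01 -3.29749857e+01] [-5.96545203 -7.50334077 25.87698957] [-1.71917852  1.28331117  0.54644325] -2.182178586545523 0.012481816298325678
col (array([0.47784613, 0.26883972]), (60, 37), 79.72943115234375)
pencil [ 0.42993002 -0.0845827   0.        ] 0.56
glue_bottle [ 0.70746383 -0.17874507  0.        ] 0.69
```

The cap is at both stops (about 26 N axial, about 0.55 N m), the column is unchanged, and the pencil and glue bottle are in place. Handing in.

```bash
python3 -c "
from workcell import bot
print(bot.job_done())"
```

```text
the job is handed in; nothing more can be done
None
```

I stacked the carton squarely on the column and let go of it there. I then fitted the cap: it is pushed fully home, turned to the stop and still gripped, and I handed the job in at about 22 s with no result shown.

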